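# Flip back the hood of the glaze scale and tare the cup

### The job

Get the hooded glaze scale ready for weighing. With the fingers only, gently and without gripping it, tip the clear hood up and over (the wooden rail on its front is there for that) until it lies fully back and stays open on its own; then press the tare button, the one nearer the scale's left edge, all the way down and let it go. Leave the brown cup standing where it is on the pan, keep off the other button, and lift or disturb nothing else on the table.

Things in the scene. Friction and masses are not known exactly. Their poses are not given: they have to be found in the camera images.
- station: Weighing station, fixed: plywood board (x -142 to +201, y -115 to +115 mm, 12 mm thick) with a white bench scale 235x185 mm on it under a clear hinged hood. Origin on the table below the scale's centre; x from the scale's front (rail, buttons, display) to its rear hinge, y to its left, z up. Casing top z = 48; steel pan z = 54, x -47 to +103, y -84 to +84 mm.
- hood (a joint): Turn of the hood about its hinge, rad: 0 shut, 1.57 fully open, lying on rubber bumpers. Bottomless box of 4 mm clear sheet with aluminium edges, 262 long, 212 wide, top 124 and lower rim 14 mm above the table; 0.4 to 0.8 kg, swings freely, no spring. Balances at about 1.14 rad: below it falls shut, past it falls open and gravity keeps it there.
- hood_axis (a point): Middle of the hood's hinge line: x = +131 mm, y = 0, z = 22 mm of the station; the line runs along the station's y. When open the hood stands up to 320 mm above the table here and reaches 102 mm behind the line.
- hood_rail (a point): Middle of the front lower edge of the wooden finger rail, a ledge across the hood's front, 120 mm wide, 34 mm out from the wall (the inner 6 mm is a strip reaching 7.5 mm lower), 7 mm thick. When shut: underside 74.5 mm above the table, this point 296 mm before and 52.5 mm above the hinge line, the board's front edge 23 mm behind it. Turns with the hood.
- tare_button (a point): Centre of the top of the tare button when not pressed: round, 17 mm across, at x = -90 mm, y = +72 mm, z = 52 mm of the station, standing 4 mm proud of the casing. It is under the hood while that is shut.
- scale_button_2 (a joint): Travel of the tare button, m: 0 up, 0.0015 fully down, which takes about 6 N; springs back.
- other_button (a point): Centre of the top of the other button, which must not be pressed: like the tare button, 27 mm from it toward the middle of the scale (y = +45 mm of the station).
- scale_button_1 (a joint): Travel of the other button, m: 0 up, 0.0015 fully down.
- cup_brown: Dark brown cup standing on the scale's pan under the hood, 62 mm across, 59 mm tall, origin at the centre of its foot; loose, 0.15 kg.
- jar_red: Bystander, not to be moved: glaze jar with a red lid, 62 mm across, 82 mm tall; origin at the centre of its underside.
- jar_black: Bystander, not to be moved: glaze jar with a black lid, 58 mm across, 74 mm tall; origin at the centre of its underside.
- cup_celadon: Bystander, not to be moved: pale green cup, 65 mm across, 71 mm tall; origin at the centre of its underside.
- bowl: Bystander, not to be moved: small tan bowl, 124 mm across, 45 mm tall; origin at the centre of its underside.
- mould: Bystander, not to be moved: white plaster sprig mould, 52x70x31 mm; origin at the centre of its underside.
- brush_r: Bystander, not to be moved: round glaze brush lying on the table, 198 mm long, 14 mm thick; origin at the centre of its underside.

How it is judged:
By the outcome, as a careful person would: the job done as asked, in the order asked, and still so for the second after the job is handed in, with the robot touching nothing.
It also fails if it takes over 48 s, if anything falls off the work surface, if the arm or the gripper's body presses on something with over 40 N, if the wrist force passes 120 N, or if a joint passes its speed limit or range.

### The arm

A 6-joint arm with a two-finger parallel gripper is mounted at the origin on a cart in front of the work surface, level with it; the furniture and walls round the work are solid. World frame = base frame: x ahead of the robot, y to its left, z up, the work surface at z = 0. Lengths are in m, angles in rad, forces in N, time in s.
With the tool pointing down it reaches from about 0.325 to 0.75 m from the base axis. Payload 7.6 kg.
Tool frame: the origin (TCP) lies at the very end of the fingers, on their centre line; the grasp point (between the pads) lies 19 mm behind it (r.grip_depth is the distance from the TCP to the grasp point, in m); z points along the fingers, y is the direction in which the jaws open and shut (so a half turn about z gives the same grasp; the last joint's range is limited). The gripper opens to 85 mm and grips with 20 to 120 N. Pads are 22 mm wide; open, the fingers measure 114 mm over their backs; the gripper's body (76 mm by 85 mm) begins 54 mm behind the grasp point. The pads swing forward as they close: fully open they stand 13 mm farther back than shut.
Start: joints at [-1.394, 0.052, 1.401, -0, 1.689, -0.07], TCP at [0.128, -0.509, 0.231] pointing down, gripper open.
Joint ranges: [-2.9, 2.9], [-0.91, 2.17], [0.12, 2.37], [-1.06, 4.2], [0.26, 2.73], [-2.93, 2.93]. Speed limits (rad/s): [2.57, 2.57, 3.01, 3.14, 3.14, 3.14].

### API

Orientations are given as a rotation vector (axis times angle).
In Python, from bench import r gives the robot as it stands.
- The arm moves only by the tool send_rows, never from a script. Its argument "rows" is a list of rows, each a list of 3 entries, a list of its own where there are three numbers: the closure, from -1 (fully open) to 1 (shut), so that 0 is half open, then the shift along the tool's x, y, z in m, then the turn, a rotation vector about the tool's x, y, z in degrees. A call has 1 to 8 rows; each row is the pose to reach, as a shift and turn from the pose commanded when the call began, along the tool's axes at that moment; what a row does not reach only later rows make up. A row lasts 1/8 s, in which the tool goes at most 62.5 mm and 10.7 degrees, less where a joint would pass 70% of its speed; a pose out of reach is approached as far as the arm can. A call with a gripper value outside its range is refused whole. The fingers move at their own pace and stop on an object; the grip force is fixed at half the most. Time passes only in rows, so rows that repeat a pose let the fingers close. It gives the time, the measured TCP pose, the force and the opening at its end, in the units of the state.
- r.observe(): the state, without advancing time (a new reading comes with each control period).
- r.read_camera(name): name is "scene" or "top" or "wrist"; returns a dict with "frame" (480x640x3 uint8, blue, green, red), "z_map" (480x640 float32, m along the optical axis (not along the pixel's ray), 0 where there is no reading), "camera_matrix" (3x3 intrinsics, pixels), "R" (3x3) and "t" (3): a world point X has camera coordinates R X + t. Camera axes: x right, y down, z forward; pixel columns grow to the right and rows downward; lengths in m; the calibration is good to about 2 mm. A picture is of the moment at which its call begins.
- r.hand_in(): hands the job in, once; it reports no verdict.
The state is a dict: "clock": time; "joint_pos": joint angles; "qvel": joint speeds; "tau": joint torques, N m; "tool_pos": TCP position; "ee_rot": TCP orientation; "force": force on the tool from outside, world axes, zero at the start; "torque": the same for the moment, N m; "grip_width": opening from 0.0 (shut) to 1.0 (fully open).
Only numpy, scipy, OpenCV 4.12 (cv2) and the standard library are available. Lean on these libraries where they do the work, as an engineer would, in place of code of your own. Each camera call takes 0.05 s, during which the arm holds its last target.

## Working session

There is one attempt and no reset: what is moved stays moved. The work goes in short steps, Python scripts to look and compute and a tool call to move; the robot and the scene stay as the last step left them, time stands still between calls to the robot, and variables do not carry over. Pictures are saved under pics/ and viewed, and the job is handed in when it is done.

Besides the shell and the picture viewer there is one more tool, called after ">>>" by a JSON object that holds its "name" and its "arguments". send_rows: Moves the arm, as the interface text tells. Its arguments: {"type":"object","properties":{"rows":{"type":"array"}},"required":["rows"]}

```bash
ls; mkdir -p pics
python3 - <<'E'
from bench import r
import cv2,numpy as np
print(r.observe())
for n in ["scene","top","wrist"]:
    c=r.read_camera(n); cv2.imwrite(f"pics/{n}0.png",c["frame"])
    np.savez(f"{n}0.npz",**c)
    print(n,c["camera_matrix"].tolist(),(-c["R"].T@c["t"]).round(3),c["R"].round(3).tolist())
E
```

```text
pics
{'clock': 0.0, 'joint_pos': array([-1.39428841e+00,  5.28446147e-02,  1.40173802e+00, -1.48547296e-06,
        1.68856557e+00, -7.03058366e-02]), 'qvel': array([-0.0004905 ,  0.00051059, -0.00058968, -0.000379  ,  0.00060227,
        0.00044874]), 'tau': array([ 2.54005308e-04, -3.81667793e+01, -3.60186911e+01, -7.58841770e-05,
        6.16421050e-03, -8.61957716e-06]), 'tool_pos': array([ 0.12823263, -0.50879458,  0.2304616 ]), 'ee_rot': array([-3.11615951e+00, -3.86519361e-01,  1.31937412e-04]), 'force': array([ 0.04233108,  0.03986154, -0.36889562]), 'torque': array([ 0.01368465, -0.01420678, -0.00424695]), 'grip_width': 1.0017228263230569}
scene [[446.57091812745523, 0.0, 315.9775325993733], [0.0, 446.57091812745523, 239.81236137447888], [0.0, 0.0, 1.0]] [0.022 0.476 0.914] [[-0.643, -0.766, -0.001], [-0.577, 0.485, -0.657], [0.504, -0.422, -0.754]]
top [[621.032090726584, 0.0, 310.5169186613975], [0.0, 621.032090726584, 240.951747841044], [0.0, 0.0, 1.0]] [0.399 0.004 1.753] [[0.024, -1.0, 0.003], [-0.993, -0.024, -0.114], [0.115, -0.0, -0.993]]
wrist [[407.1303292326899, 0.0, 319.4984049191528], [0.0, 407.1303292326899, 237.06583077546895], [0.0, 0.0, 1.0]] [ 0.202 -0.49   0.373] [[0.243, -0.97, -0.002], [-0.926, -0.232, 0.297], [-0.289, -0.071, -0.955]]
```

View pics/scene0.png

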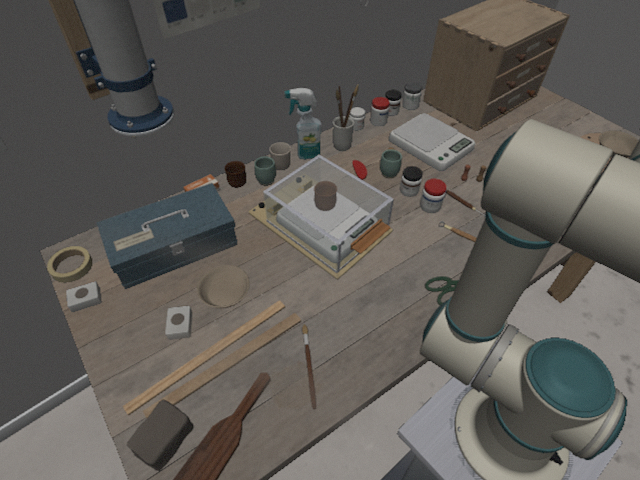

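View pics/top0.png

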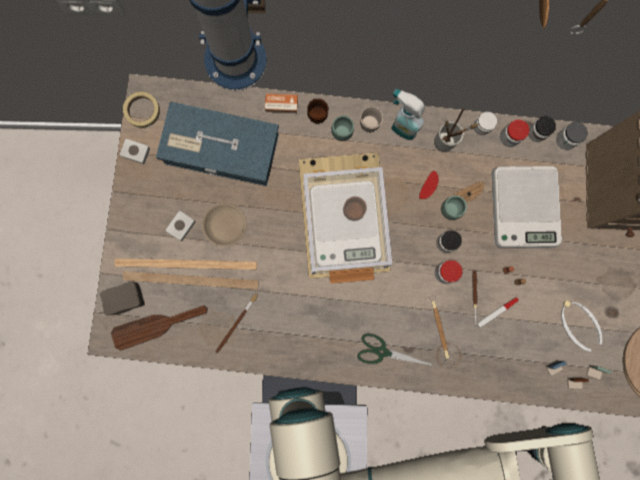

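The scale with the hood shut is in the middle of the table. In the top view the rail is at about (351,276), facing the robot, and the buttons are at about (322,250-257). I'll zoom in to measure.

Run:
```python
import cv2
a=cv2.imread("pics/top0.png")[145:290,280:410]; cv2.imwrite("pics/topz.png",cv2.resize(a,None,fx=4,fy=4,interpolation=cv2.INTER_CUBIC))
a=cv2.imread("pics/scene0.png")[140:280,240:440]; cv2.imwrite("pics/scz.png",cv2.resize(a,None,fx=4,fy=4,interpolation=cv2.INTER_CUBIC))
```

```text
(no output)
```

View pics/topz.png

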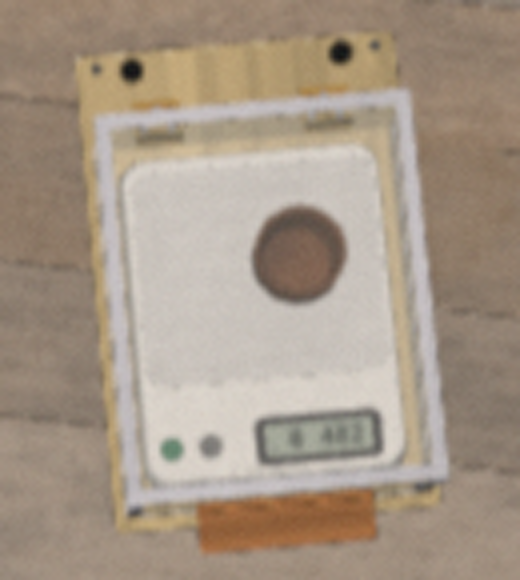

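View pics/scz.png

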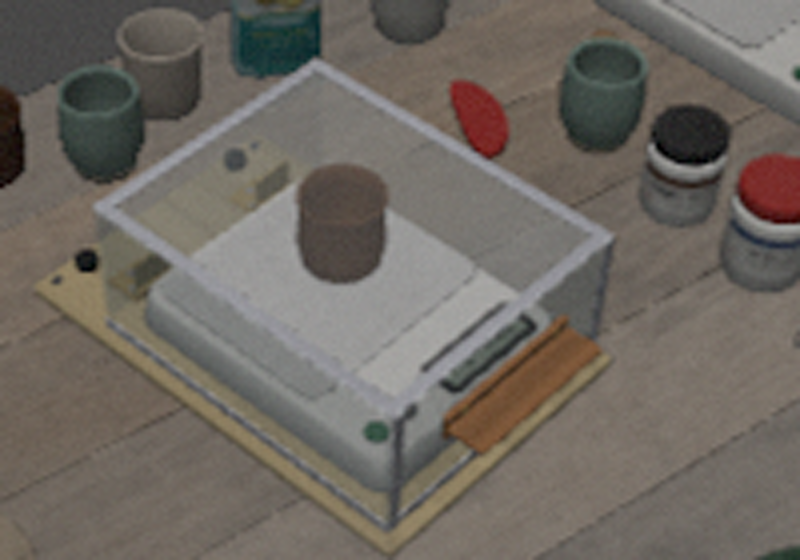

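```bash
cat > h.py <<'E'
import numpy as np,cv2
def ray(c,u,v,z):
    K,R,t=c["camera_matrix"],c["R"],c["t"]; o=-R.T@t
    d=R.T@np.linalg.solve(K,[u,v,1.]); return o+d*(z-o[2])/d[2]
def proj(c,X):
    p=c["R"]@X+c["t"]; p=c["camera_matrix"]@p; return p[:2]/p[2]
E
python3 - <<'E'
from h import *
from scipy.optimize import least_squares
T=np.load("top0.npz"); S=np.load("scene0.npz")
pt=[((78,60),(201,115,12)),((393,33),(201,-115,12)),((96,115),(131,106,124)),((408,90),(131,-106,124)),((448,475),(-131,-106,124)),((128,503),(-131,106,124)),((172,449),(-90,72,52)),((210,446),(-90,45,52)),((118,528),(-142,115,12)),((202,553),(-165,60,81.5)),((377,538),(-165,-60,81.5))]
ps=[((318,62),(131,-106,124)),((613,238),(-131,-106,124)),((400,410),(-131,106,124)),((97,207),(131,106,124)),((388,553),(-142,115,12)),((36,290),(201,115,12)),((376,431),(-90,72,52)),((482,452),(-165,60,78)),((607,357),(-165,-60,78))]
for nm,C,P,off in(("top",T,pt,(280,145)),("scene",S,ps,(240,140))):
    W=np.array([ray(C,off[0]+(u+.5)/4-.5,off[1]+(v+.5)/4-.5,q[2]/1000)[:2] for (u,v),q in P]); Q=np.array([q[:2] for _,q in P])/1000
    f=lambda p:(p[:2]+Q@np.array([[np.cos(p[2]),np.sin(p[2])],[-np.sin(p[2]),np.cos(p[2])]])-W).ravel()
    s=least_squares(f,[.5,0,0],loss='soft_l1',f_scale=.003); print(nm,s.x, (f(s.x).reshape(-1,2)*1000).round(1).tolist())
E
```

```text
top [ 0.64897198 -0.09219558  0.1091194 ] [[3.4, 2.0], [3.1, -1.2], [-0.0, 0.9], [0.9, -1.5], [-1.8, -1.0], [-1.4, -0.1], [0.3, 0.1], [0.5, -0.7], [-3.2, 1.4], [-0.6, 1.1], [-0.5, -0.7]]
scene [ 0.6476242  -0.08708057  0.10895057] [[2.1, -1.6], [-1.0, -1.5], [-3.7, 8.2], [0.9, 2.7], [-1.9, -0.6], [6.7, -0.9], [-0.4, -0.7], [-3.9, 2.3], [3.7, -2.2]]
```

```bash
cat >> h.py <<'E'
from scipy.spatial.transform import Rotation as Ro
O=np.array([.6487,-.0910,0.]); PSI=.1091
U=np.array([np.cos(PSI),np.sin(PSI),0]); V=np.array([-np.sin(PSI),np.cos(PSI),0]); Z=np.array([0,0,1.])
def st(x,y,z): return O+U*x+V*y+Z*z
def tool(e,psi=PSI):  # e deg below horizontal; tool x up-forward
    e=np.radians(e); u=np.array([np.cos(psi),np.sin(psi),0])
    z=u*np.cos(e)-Z*np.sin(e); x=u*np.sin(e)+Z*np.cos(e); return Ro.from_matrix(np.c_[x,np.cross(z,x),z])
def lip(th): # rail lip in station plane after hood turn th
    a=np.arctan2(.0525,-.296)-th; L=np.hypot(.296,.0525); return np.array([.131+L*np.cos(a),.022+L*np.sin(a)])
def tcp(th,e,d=.018,gap=0,hx=.011,y=0):
    R=tool(e); l=lip(th); p=st(l[0],y,l[1]); return p-R.apply([hx+gap,0,-d]),R
def delta(p0,R0,p,R):
    return (R0.inv().apply(p-p0)*1000).round(1).tolist(), np.degrees((R0.inv()*R).as_rotvec()).round(1).tolist()
def cur():
    from bench import r
    s=r.observe(); return s,np.array(s["tool_pos"]),Ro.from_rotvec(s["ee_rot"])
E
python3 - <<'E'
from h import *
s,p,R=cur()
print(delta(p,R,np.array([.36,-.13,.25]),tool(75,-.2)))
print(delta(p,R,np.array([.36,-.13,.25]),tool(50)))
for th,e in((0,45),(.6,65),(1.2,85)): print(tcp(th,e)[0])
W=np.load("wrist0.npz")["frame"]
print(proj(np.load("top0.npz"),st(-.165,0,.08)))
E
```

```text
([317.3, -310.8, -18.9], [-3.4, 14.8, 25.4])
([317.3, -310.8, -18.9], [-2.8, 39.9, 7.5])
[ 0.48960133 -0.10842686  0.0539939 ]
[ 0.56319355 -0.10036594  0.21150195]
[ 0.71160856 -0.08410932  0.29801713]
[351.45825579 281.32314357]
```

View pics/wrist0.png

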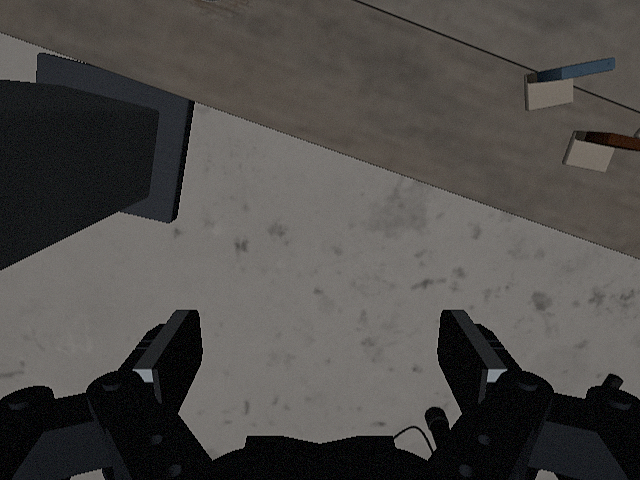

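>>> {"name": "send_rows", "arguments": {"rows": [[1,[0.03,-0.03,-0.01],[0,1,2]],[1,[0.07,-0.07,-0.02],[0,3,5]],[1,[0.11,-0.11,-0.02],[-1,5,9]],[1,[0.15,-0.15,-0.02],[-2,7,12]],[1,[0.19,-0.19,-0.02],[-2,9,16]],[1,[0.23,-0.23,-0.02],[-3,11,20]],[1,[0.27,-0.27,-0.02],[-3,13,23]],[1,[0.317,-0.311,-0.02],[-3,15,25]]]}}

```text
clock: 1.15
tool_pos: [0.3601, -0.1286, 0.2514]
ee_rot: [3.08, -0.301, 0.415]
force: [0.7, -0.5, 1.0]
grip_width: 0.001
```

Run:
```python
from h import *
s,p,R=cur(); print(s["clock"],s["joint_pos"].round(3),p,s["force"],s["grip_width"],R.as_matrix().round(2).tolist())
print(delta(p,R,np.array([.38,-.12,.2]),tool(45)))
```

```text
1.15 [-0.503 -0.6    1.912  0.086  1.576  1.274] [ 0.36013273 -0.12857184  0.25142864] [ 0.68828199 -0.53262985  1.03577691] 0.001281025850152488 [[0.95, -0.19, 0.26], [-0.19, -0.98, -0.05], [0.26, -0.01, -0.96]]
([3.6, -11.9, 54.4], [8.5, 29.4, -15.4])
```

>>> {"name": "send_rows", "arguments": {"rows": [[1,[0.0,-0.003,0.012],[2,7,-4]],[1,[0.002,-0.006,0.026],[4,15,-8]],[1,[0.003,-0.009,0.04],[6,22,-12]],[1,[0.004,-0.012,0.054],[8.5,29.4,-15.4]],[1,[0.004,-0.012,0.054],[8.5,29.4,-15.4]],[1,[0.004,-0.012,0.054],[8.5,29.4,-15.4]]]}}

```text
clock: 1.9
tool_pos: [0.3798, -0.1218, 0.2016]
ee_rot: [-2.863, -0.159, -1.179]
force: [0.1, -0.0, 0.4]
grip_width: -0.003
```

Run:
```python
from h import *
from bench import r
s,p,R=cur(); print(s["clock"],s["joint_pos"].round(3),p,s["force"])
M=R.as_matrix(); print("e",np.degrees(np.arcsin(-M[2,2])),"psi",np.arctan2(M[1,2],M[0,2]))
for n in("scene","wrist"): c=r.read_camera(n); np.savez(n+"1.npz",**c); cv2.imwrite(f"pics/{n}1.png",c["frame"])
print(delta(p,R,*tcp(0,45,d=-.03,gap=.015)),delta(p,R,*tcp(0,45,gap=.006)))
```

```text
1.9 [-0.822 -0.902  2.31   0.634  1.266  0.59 ] [ 0.37983511 -0.12183122  0.20158085] [ 0.05124258 -0.00811156  0.39104179]
e 45.221473743024156 psi 0.10949400025282516
([-40.6, -1.4, 134.7], [-0.0, 0.2, 0.1]) ([-31.5, -1.4, 182.7], [-0.0, 0.2, 0.1])
```

View pics/scene1.png

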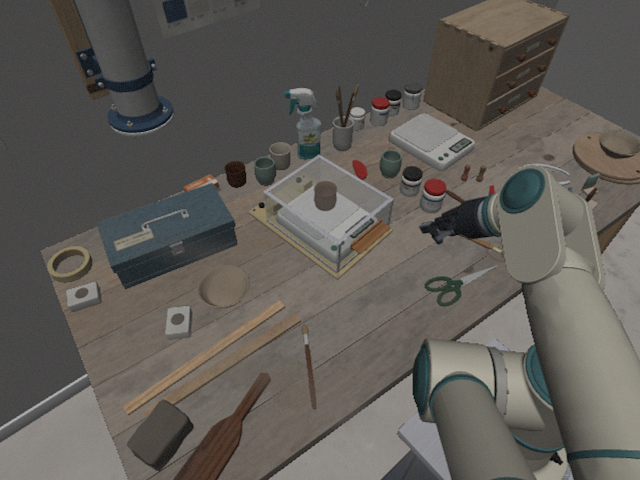

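View pics/wrist1.png

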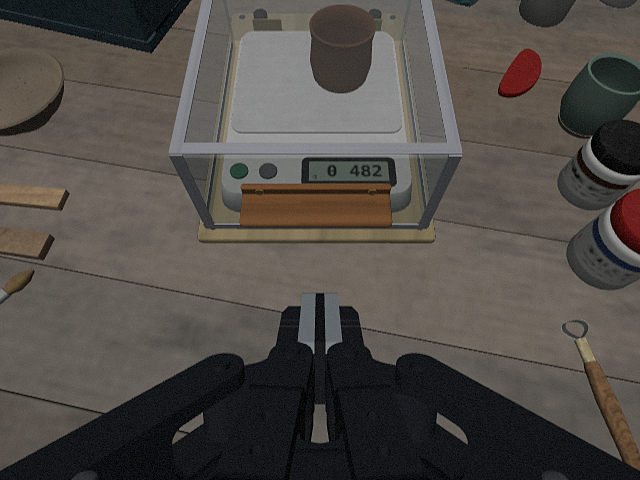

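Run:
```python
from h import *
W=np.load("wrist1.npz")
for a in((-.165,60e-3,.0815),(-.165,-60e-3,.0815),(-.165,60e-3,.0745),(-.09,.072,.052),(-.131,.106,.124),(-.131,-.106,.124)): print(a,proj(W,st(*a)).round(1))
f=W["frame"][170:260,190:450]; cv2.imwrite("pics/w1z.png",cv2.resize(f,None,fx=3,fy=3,interpolation=cv2.INTER_CUBIC))
```

```text
(-0.165, 0.06, 0.0815) [240.4 227.1]
(-0.165, -0.06, 0.0815) [396.2 227.4]
(-0.165, 0.06, 0.0745) [242.  231.4]
(-0.09, 0.072, 0.052) [240.3 171.2]
(-0.131, 0.106, 0.124) [170.4 156.7]
(-0.131, -0.106, 0.124) [466.4 157.2]
```

View pics/w1z.png

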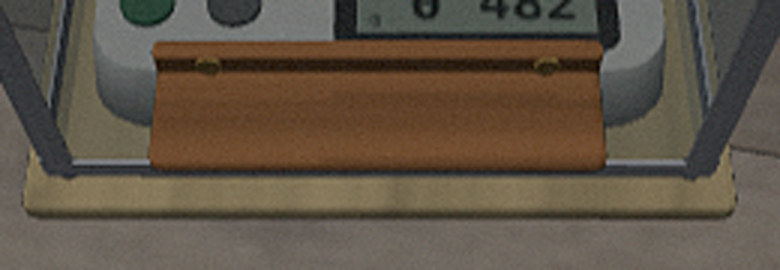

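>>> {"name": "send_rows", "arguments": {"rows": [[1,[-0.008,0,0.02],[0,0,0]],[1,[-0.016,0,0.045],[0,0,0]],[1,[-0.024,-0.001,0.07],[0,0,0]],[1,[-0.032,-0.001,0.095],[0,0,0]],[1,[-0.04,-0.002,0.118],[0,0,0]],[1,[-0.042,-0.002,0.135],[0,0,0]],[1,[-0.042,-0.002,0.135],[0,0,0]]]}}

```text
clock: 2.88
tool_pos: [0.445, -0.1113, 0.0746]
ee_rot: [-2.86, -0.163, -1.177]
force: [-0.7, -0.2, -0.5]
grip_width: 0.002
```

Run:
```python
from h import *
from bench import r
s,p,R=cur(); print(s["clock"],s["joint_pos"].round(3),p,s["force"])
for n in("scene","wrist"): c=r.read_camera(n); np.savez(n+"2.npz",**c); cv2.imwrite(f"pics/{n}2.png",c["frame"])
a=cv2.imread("pics/scene2.png")[150:290,270:470]; cv2.imwrite("pics/s2z.png",cv2.resize(a,None,fx=4,fy=4,interpolation=cv2.INTER_CUBIC))
W=np.load("wrist2.npz")
for a in((-.165,60e-3,.0815),(-.165,-60e-3,.0815),(-.165,60e-3,.0745)): print(a,proj(W,st(*a)).round(1))
print(delta(p,R,*tcp(0,45,d=.022,gap=.006)))
```

```text
2.875 [-0.625 -0.483  2.347  0.731  0.791  0.435] [ 0.44497203 -0.11125654  0.07457981] [-0.67047778 -0.20352857 -0.45476078]
(-0.165, 0.06, 0.0815) [181.9 217.8]
(-0.165, -0.06, 0.0815) [467.7 218.6]
(-0.165, 0.06, 0.0745) [186.8 225.9]
([11.3, 2.3, 50.1], [-0.3, 0.3, 0.2])
```

View pics/s2z.png

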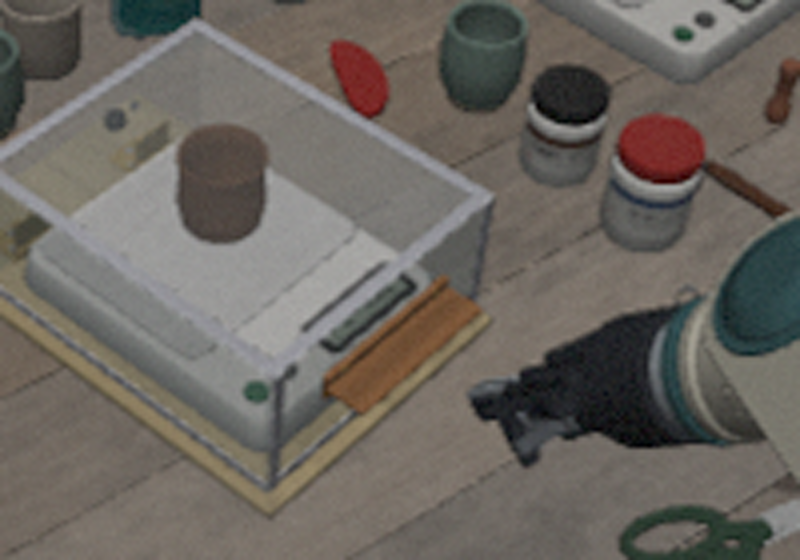

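View pics/wrist2.png

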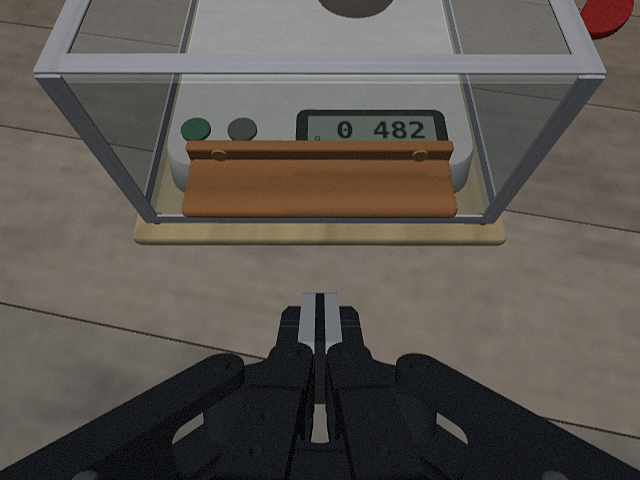

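Run:
```python
from h import *
W=np.load("wrist2.npz"); zm=W["z_map"]
def P(u,v):
    d=np.median(zm[v-1:v+2,u-2:u+3]); X=np.linalg.solve(W["camera_matrix"],[u,v,1.])*d
    w=W["R"].T@(X-W["t"]); q=w-O; return (np.array([q@U,q@V,w[2]])*1000).round(1)
for uv in((320,180),(320,205),(320,212),(320,215),(187,205),(453,205),(320,235),(320,150),(196,130),(242,130)): print(uv,P(*uv))
# calibration check: fingertip
print(proj(W,np.array([.445,-.1113,.0746])))
```

```text
(320, 180) [-144.9    2.    80.7]
(320, 205) [-158.3    2.    81.2]
(320, 212) [-160.6    2.    79.3]
(320, 215) [-161.7    2.    78.6]
(187, 205) [-158.    59.2   80.5]
(453, 205) [-157.9  -55.1   80.8]
(320, 235) [-135.7    2.    10.8]
(320, 150) [-133.5    2.1   87.3]
(196, 130) [-127.9   56.1   93.8]
(242, 130) [-128.1   36.    94. ]
[319.64332364 315.2286845 ]
```

```bash
sed -i 's/^O=.*;/O=np.array([.6506,-.0888,0.]);/' h.py; grep ^O= h.py
python3 - <<'E'
from h import *
s,p,R=cur()
for a in((0,45,.0,.012),(0,45,.022,.006),(0,45,.022,-.002)): print(delta(p,R,*tcp(*a)))
p0,R0=tcp(0,45,.022)
for i in range(1,9):
  th=.03*i if i<3 else .06+ (i-2)*.05; print(th,delta(p0,R0,*tcp(th,45+th*35,.022)))
E
```

```text
O=np.array([.6506,-.0888,0.]); PSI=.1091
([5.8, -0.6, 30.6], [-0.1, 0.1, 0.2])
([11.8, -0.5, 52.6], [-0.1, 0.1, 0.2])
([19.8, -0.5, 52.6], [-0.1, 0.1, 0.2])
0.03 ([7.1, 0.0, -5.3], [0.0, -1.0, -0.0])
0.06 ([14.3, 0.0, -10.3], [-0.0, -2.1, -0.0])
0.11 ([26.6, 0.0, -18.2], [-0.0, -3.9, -0.0])
0.16 ([39.4, -0.0, -25.5], [0.0, -5.6, -0.0])
0.21000000000000002 ([52.4, 0.0, -32.1], [-0.0, -7.4, -0.0])
0.26 ([65.8, -0.0, -38.0], [0.0, -9.1, -0.0])
0.31 ([79.4, 0.0, -43.2], [-0.0, -10.9, 0.0])
0.36000000000000004 ([93.3, -0.0, -47.8], [-0.0, -12.6, -0.0])
```

>>> {"name": "send_rows", "arguments": {"rows": [[1,[0.003,0,0.015],[0,0,0]],[1,[0.006,-0.001,0.03],[0,0,0]],[1,[0.009,-0.001,0.041],[0,0,0]],[1,[0.012,-0.001,0.052],[0,0,0]],[1,[0.012,-0.001,0.052],[0,0,0]]]}}

```text
clock: 3.6
tool_pos: [0.4898, -0.1062, 0.0474]
ee_rot: [-2.86, -0.162, -1.182]
force: [0.5, -0.4, -0.2]
grip_width: 0.0
```

Run:
```python
from h import *
from bench import r
s,p,R=cur(); print(s["clock"],s["joint_pos"].round(3),p,s["force"])
for n in("scene","wrist"): c=r.read_camera(n); np.savez(n+"3.npz",**c); cv2.imwrite(f"pics/{n}3.png",c["frame"])
a=cv2.imread("pics/scene3.png")[150:290,270:470]; cv2.imwrite("pics/s3z.png",cv2.resize(a,None,fx=4,fy=4,interpolation=cv2.INTER_CUBIC))
print(delta(p,R,*tcp(0,45,.022)),delta(p,R,*tcp(.1,48,.022)),delta(p,R,*tcp(.05,46.5,.022)))
```

```text
3.6 [-0.528 -0.258  2.254  0.797  0.63   0.393] [ 0.48977042 -0.10619803  0.0474426 ] [ 0.54151052 -0.43465328 -0.16657248]
([5.8, 0.2, 0.6], [-0.1, 0.1, 0.2]) ([30.1, 0.3, -16.0], [-0.1, -2.9, 0.2]) ([17.8, 0.3, -8.0], [-0.1, -1.4, 0.2])
```

View pics/s3z.png

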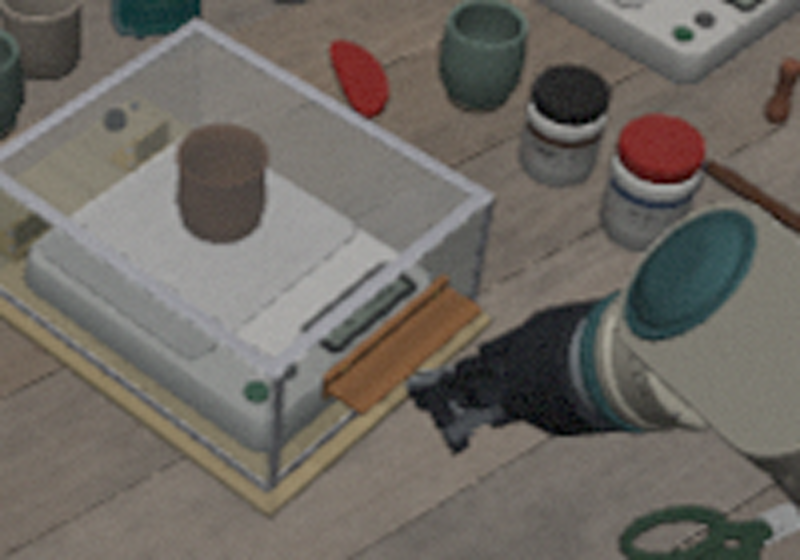

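View pics/wrist3.png

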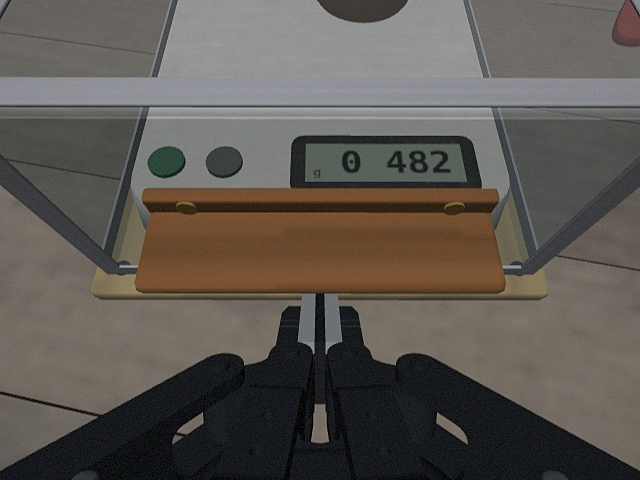

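Run:
```python
from h import *
W=np.load("wrist3.npz"); zm=W["z_map"]
s,p,R=cur()
def P(u,v):
    d=np.median(zm[v-1:v+2,u-2:u+3]); X=np.linalg.solve(W["camera_matrix"],[u,v,1.])*d
    w=W["R"].T@(X-W["t"]); q=w-O; return (np.array([q@U,q@V,w[2]])*1000).round(1)
for uv in((320,250),(320,280),(320,285),(320,289),(142,280),(495,280),(310,297),(310,300),(330,310),(310,330),(196,130),(225,160)): print(uv,P(*uv))
q=p-O; print((np.array([q@U,q@V,p[2]])*1000).round(1), proj(W,p),proj(W,p+R.apply([.011,0,0])),proj(W,st(-.165,0,.0745)),proj(W,st(-.165,0,.0815)))
```

```text
(320, 250) [-150.3    0.5   81. ]
(320, 280) [-160.9    0.5   81.1]
(320, 285) [-162.2    0.5   80.3]
(320, 289) [-163.4    0.5   79.8]
(142, 280) [-160.9   56.9   80.9]
(495, 280) [-160.6  -55.1   80.7]
(310, 297) [-159.1    4.1   59.9]
(310, 300) [-160.7    4.    61.3]
(330, 310) [-166.2   -3.    67.1]
(310, 330) [-175.6    3.5   76.4]
(196, 130) [-130.    34.9  115.3]
(225, 160) [-129.8   29.6  101.9]
[-1.621e+02  1.000e-01  4.750e+01] [320.65405895 315.13049292] [320.64600637 289.15001803] [321.3573451  299.38198758] [321.46290508 292.00074949]
```

>>> {"name": "send_rows", "arguments": {"rows": [[1,[0.002,0,0.004],[0,0,0]],[1,[0.005,0,0.004],[0,0,0]],[1,[0.008,0,0.002],[0,0,0]],[1,[0.012,0,-0.001],[0,-1,0]],[1,[0.018,0,-0.004],[0,-1.5,0]],[1,[0.024,0,-0.008],[0,-2.2,0]],[1,[0.03,0,-0.012],[0,-3,0]],[1,[0.03,0,-0.012],[0,-3,0]]]}}

```text
clock: 4.7
tool_pos: [0.5016, -0.1045, 0.0761]
ee_rot: [-2.894, -0.164, -1.104]
force: [-5.1, -1.4, -0.9]
grip_width: -0.001
```

```bash
cat > look.py <<'E'
import sys
from h import *
from bench import r
k=sys.argv[1]
s,p,R=cur(); M=R.as_matrix(); print(s["clock"],s["joint_pos"].round(3),p.round(4),s["force"].round(1),"e",np.degrees(np.arctan2(-M[2,2],M[0,2])).round(1))
ims=[]
for n in("scene","wrist"):
    c=r.read_camera(n); np.savez(n+k+".npz",**c); ims.append(c["frame"])
a=cv2.resize(ims[0][70:290,200:520],(400,275),interpolation=cv2.INTER_CUBIC); b=cv2.resize(ims[1],(400,300))
cv2.imwrite(f"pics/l{k}.png",np.vstack([cv2.resize(ims[0][90:290,210:510],(600,400)) if 0 else a,b]))
E
python3 look.py 4
```

```text
4.7 [-0.487 -0.28   2.178  0.618  0.706  0.603] [ 0.5016 -0.1045  0.0761] [-5.1 -1.4 -0.9] e 48.4
```

View pics/l4.png

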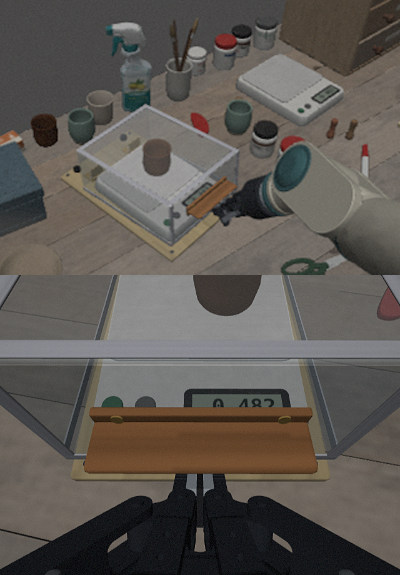

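```bash
cat > rail.py <<'E'
import sys
from h import *
k=sys.argv[1]; W=np.load(f"wrist{k}.npz"); zm=W["z_map"]; f=W["frame"].astype(int)
vv,uu=np.mgrid[0:480,0:640]; m=(f[...,2]-f[...,0]>45)&(f[...,2]>90)&(zm>0)
m=cv2.morphologyEx(m.astype(np.uint8),cv2.MORPH_OPEN,np.ones((5,5)))
n,l,stt,_=cv2.connectedComponentsWithStats(m); i=1+stt[1:,4].argmax(); print(stt[i])
m=l==i
X=np.linalg.solve(W["camera_matrix"],np.c_[uu[m],vv[m],np.ones(m.sum())].T)*zm[m]
w=(W["R"].T@(X-W["t"][:,None])).T-O; q=np.c_[w@U,w@V,w[:,2]]*1000
u0,u1=300,340
for v in range(vv[m].min(),vv[m].max()+1,8):
    s=(vv[m]==v)&(uu[m]>300)&(uu[m]<340)
    if s.any(): print(v,np.median(q[s],0).round(1))
s,p,R=cur(); a=p-O; print("tcp",(np.array([a@U,a@V,p[2]])*1000).round(1))
E
python3 rail.py 3; python3 rail.py 4
```

```text
[  135   212   371    79 27256]
220 [-138.8    0.5   80.9]
228 [-141.9    0.5   80.7]
236 [-145.1    0.5   81. ]
244 [-148.1    0.5   81. ]
252 [-151.     0.5   81. ]
260 [-153.7    0.5   80.7]
268 [-156.6    0.5   80.8]
276 [-159.4    0.5   80.8]
284 [-161.9    0.5   80.4]
tcp [-150.1    0.6   75.6]
[  135   236   373    79 27337]
236 [-129.6    0.9  104.8]
244 [-132.8    0.9  105.2]
252 [-135.9    0.9  105.5]
260 [-138.8    0.7  105.7]
268 [-141.6    0.9  105.6]
276 [-144.6    0.9  106.2]
284 [-147.4    0.8  106.4]
292 [-150.2    0.8  106.8]
300 [-152.8    0.8  106.9]
308 [-155.4    0.8  106.8]
tcp [-150.1    0.6   75.6]
```

```bash
cat > plan.py <<'E'
import sys
from h import *
th0=float(sys.argv[1]); dth=float(sys.argv[2]); slope=float(sys.argv[3]); n=int(sys.argv[4]) if len(sys.argv)>4 else 8
s,p,R=cur(); M=R.as_matrix(); e0=np.degrees(np.arctan2(-M[2,2],np.hypot(M[0,2],M[1,2])*np.sign(M[0,2])))
l=lip(th0); v=R.inv().apply(st(l[0],0,l[1])-p); print("e0",e0.round(1),"lip in tool mm",(v*1000).round(1))
for i in range(1,n+1):
    th=th0+dth*i; e=e0+np.degrees(dth*i)*slope; R1=tool(e); l=lip(th); pp=st(l[0],0,l[1])-R1.apply([v[0],0,v[2]])
    D=delta(p,R,pp,R1); print(round(th,3),round(e,1),D,pp.round(3))
E
python3 plan.py .085 .05 .6
```

```text
e0 48.2 lip in tool mm [  8.9   0.6 -24.1]
0.135 50.0 ([12.0, 0.6, -8.2], [-0.1, -1.7, 0.2]) [ 0.505 -0.105  0.09 ]
0.185 51.7 ([24.5, 0.7, -15.8], [-0.1, -3.4, 0.2]) [ 0.509 -0.104  0.104]
0.235 53.4 ([37.3, 0.7, -22.7], [-0.1, -5.2, 0.2]) [ 0.514 -0.104  0.117]
0.285 55.1 ([50.4, 0.7, -29.0], [-0.1, -6.9, 0.2]) [ 0.52  -0.103  0.131]
0.335 56.8 ([63.8, 0.7, -34.6], [-0.1, -8.6, 0.2]) [ 0.526 -0.102  0.144]
0.385 58.6 ([77.4, 0.7, -39.6], [-0.1, -10.3, 0.2]) [ 0.533 -0.102  0.157]
0.435 60.3 ([91.3, 0.8, -43.8], [-0.1, -12.0, 0.2]) [ 0.54  -0.101  0.169]
0.485 62.0 ([105.4, 0.8, -47.3], [-0.1, -13.8, 0.2]) [ 0.548 -0.1    0.181]
```

>>> {"name": "send_rows", "arguments": {"rows": [[1,[0.006,0,-0.004],[0,-0.8,0]],[1,[0.012,0,-0.008],[0,-1.7,0]],[1,[0.018,0,-0.012],[0,-2.5,0]],[1,[0.0245,0,-0.016],[0,-3.4,0]],[1,[0.031,0,-0.0195],[0,-4.3,0]],[1,[0.037,0,-0.0227],[0,-5.2,0]],[1,[0.0437,0,-0.026],[0,-6,0]],[1,[0.05,0,-0.029],[0,-6.9,0]]]}}

```text
clock: 5.8
tool_pos: [0.52, -0.1025, 0.1317]
ee_rot: [-2.961, -0.167, -0.931]
force: [-3.2, 0.8, -1.1]
grip_width: -0.0
```

```bash
python3 look.py 5; python3 rail.py 5
```

```text
5.8 [-0.42  -0.27   2.003  0.378  0.903  0.88 ] [ 0.52   -0.1025  0.1317] [-3.2  0.8 -1.1] e 55.3
[  134   238   373    78 26366]
238 [-106.6    0.6  157.3]
246 [-109.8    0.6  158.2]
254 [-112.9    0.7  159.1]
262 [-116.     0.6  160.3]
270 [-119.     0.4  161. ]
278 [-121.8    0.7  161.8]
286 [-124.7    0.7  162.7]
294 [-127.4    0.5  163.7]
302 [-130.1    0.5  164.6]
310 [-132.6    0.5  164.3]
tcp [-130.6    0.3  132.7]
```

View pics/l5.png

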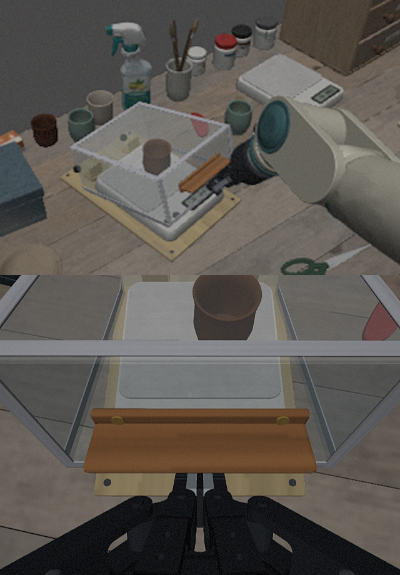

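```bash
python3 plan.py .29 .04 .5
```

```text
e0 55.0 lip in tool mm [  8.1   0.3 -23.9]
0.33 56.1 ([10.2, 0.3, -5.7], [-0.1, -1.1, 0.2]) [ 0.526 -0.102  0.143]
0.37 57.2 ([20.7, 0.4, -10.9], [-0.1, -2.3, 0.2]) [ 0.531 -0.102  0.153]
0.41 58.4 ([31.3, 0.4, -15.7], [-0.1, -3.4, 0.2]) [ 0.537 -0.101  0.164]
0.45 59.5 ([42.1, 0.4, -20.0], [-0.0, -4.6, 0.2]) [ 0.544 -0.101  0.173]
0.49 60.7 ([53.1, 0.5, -24.0], [-0.0, -5.7, 0.2]) [ 0.55  -0.1    0.183]
0.53 61.8 ([64.2, 0.5, -27.4], [-0.0, -6.9, 0.2]) [ 0.557 -0.099  0.192]
0.57 63.0 ([75.5, 0.5, -30.4], [-0.0, -8.0, 0.2]) [ 0.565 -0.098  0.201]
0.61 64.1 ([86.8, 0.6, -33.0], [-0.0, -9.2, 0.2]) [ 0.573 -0.097  0.21 ]
```

>>> {"name": "send_rows", "arguments": {"rows": [[1,[0.0102,0,-0.0057],[0,-1.1,0]],[1,[0.0207,0,-0.0109],[0,-2.3,0]],[1,[0.0313,0,-0.0157],[0,-3.4,0]],[1,[0.0421,0,-0.02],[0,-4.6,0]],[1,[0.0531,0,-0.024],[0,-5.7,0]],[1,[0.0642,0,-0.0274],[0,-6.9,0]],[1,[0.0755,0,-0.0304],[0,-8,0]],[1,[0.0868,0,-0.033],[0,-9.2,0]]]}}

```text
clock: 6.9
tool_pos: [0.5722, -0.0968, 0.2086]
ee_rot: [-3.034, -0.17, -0.694]
force: [-3.2, 0.1, 0.2]
grip_width: 0.003
```

```bash
python3 look.py 6; python3 rail.py 6; python3 plan.py .61 .04 .5
```

```text
6.9 [-0.319 -0.1    1.651  0.197  1.184  1.102] [ 0.5722 -0.0968  0.2086] [-3.2  0.1  0.2] e 64.4
[  135   220   370    94 31669]
220 [-43.6   0.7 229.2]
228 [-46.8   0.7 231.2]
236 [-49.3   0.5 228.6]
244 [-51.7   0.7 225.8]
252 [-54.9   0.7 228.4]
260 [-58.    0.3 230.5]
268 [-60.9   0.7 232.7]
276 [-63.7   0.7 234.4]
284 [-66.4   0.9 236.5]
292 [-69.1   0.7 238.4]
300 [-71.6   0.9 240.3]
308 [-74.1   0.5 240.7]
tcp [-78.    0.4 209.5]
e0 64.1 lip in tool mm [  7.8   0.4 -24.1]
0.65 65.2 ([11.0, 0.4, -3.9], [-0.0, -1.1, 0.2]) [ 0.581 -0.096  0.218]
0.69 66.4 ([22.1, 0.5, -7.3], [-0.0, -2.3, 0.2]) [ 0.59  -0.095  0.226]
0.73 67.5 ([33.3, 0.5, -10.2], [-0.0, -3.4, 0.2]) [ 0.598 -0.095  0.233]
0.77 68.7 ([44.6, 0.6, -12.7], [-0.0, -4.6, 0.2]) [ 0.607 -0.094  0.24 ]
0.81 69.8 ([56.0, 0.6, -14.8], [-0.0, -5.7, 0.2]) [ 0.617 -0.093  0.247]
0.85 71.0 ([67.5, 0.6, -16.3], [-0.0, -6.9, 0.2]) [ 0.626 -0.091  0.254]
0.89 72.1 ([79.1, 0.7, -17.4], [0.0, -8.0, 0.2]) [ 0.636 -0.09   0.26 ]
0.93 73.3 ([90.6, 0.7, -18.0], [0.0, -9.2, 0.2]) [ 0.646 -0.089  0.265]
```

View pics/l6.png

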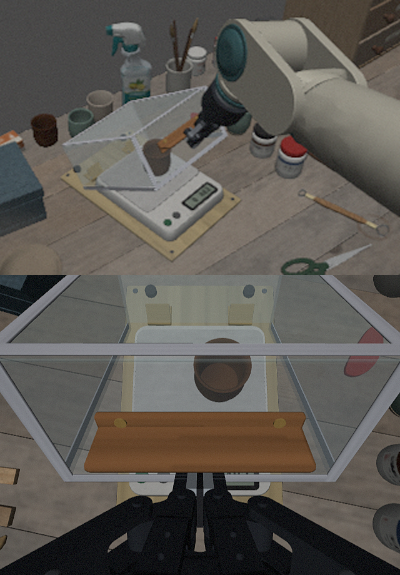

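>>> {"name": "send_rows", "arguments": {"rows": [[1,[0.011,0,-0.0039],[0,-1.1,0]],[1,[0.0221,0,-0.0073],[0,-2.3,0]],[1,[0.0333,0,-0.0102],[0,-3.4,0]],[1,[0.0446,0,-0.0127],[0,-4.6,0]],[1,[0.056,0,-0.0148],[0,-5.7,0]],[1,[0.0675,0,-0.0163],[0,-6.9,0]],[1,[0.0791,0,-0.0174],[0,-8,0]],[1,[0.0906,0,-0.018],[0,-9.2,0]]]}}

```text
clock: 8.0
tool_pos: [0.6454, -0.0886, 0.2635]
ee_rot: [-3.088, -0.173, -0.45]
force: [-1.2, -0.4, 0.7]
grip_width: -0.001
```

```bash
python3 look.py 7; python3 rail.py 7; python3 plan.py .93 .04 .4 10
```

```text
8.0 [-0.235  0.188  1.213  0.098  1.468  1.227] [ 0.6454 -0.0886  0.2635] [-1.2 -0.4  0.7] e 73.5
[  135   280   370    33 10591]
288 [ 10.1   1.2 290.6]
296 [  8.    1.2 293.3]
304 [  5.7   1.2 294.6]
312 [  2.9   3.6 293.6]
tcp [ -4.6   0.9 263.7]
e0 73.4 lip in tool mm [  8.4   0.9 -25.6]
0.97 74.3 ([11.5, 0.9, -2.0], [-0.0, -0.9, 0.2]) [ 0.656 -0.088  0.269]
1.01 75.2 ([23.0, 0.9, -3.5], [-0.0, -1.8, 0.2]) [ 0.667 -0.087  0.274]
1.05 76.1 ([34.6, 1.0, -4.6], [-0.0, -2.8, 0.2]) [ 0.678 -0.086  0.278]
1.09 77.0 ([46.2, 1.0, -5.1], [-0.0, -3.7, 0.2]) [ 0.689 -0.085  0.282]
1.13 77.9 ([57.8, 1.1, -5.2], [-0.0, -4.6, 0.2]) [ 0.7   -0.083  0.285]
1.17 78.9 ([69.5, 1.1, -4.9], [-0.0, -5.5, 0.2]) [ 0.711 -0.082  0.288]
1.21 79.8 ([81.0, 1.1, -4.0], [-0.0, -6.4, 0.2]) [ 0.722 -0.081  0.291]
1.25 80.7 ([92.6, 1.2, -2.7], [-0.0, -7.3, 0.2]) [ 0.733 -0.08   0.293]
1.29 81.6 ([104.1, 1.2, -0.9], [-0.0, -8.3, 0.2]) [ 0.745 -0.078  0.294]
1.33 82.5 ([115.4, 1.3, 1.3], [-0.0, -9.2, 0.2]) [ 0.756 -0.077  0.296]
```

View pics/l7.png

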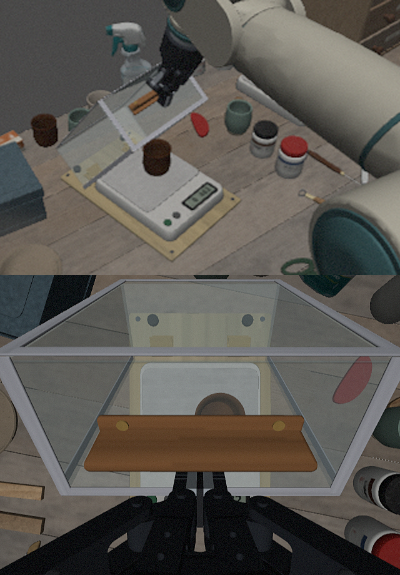

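>>> {"name": "send_rows", "arguments": {"rows": [[1,[0.009,0,-0.0016],[0,-0.7,0]],[1,[0.018,0,-0.0029],[0,-1.4,0]],[1,[0.026,0,-0.0038],[0,-2.1,0]],[1,[0.0346,0,-0.0046],[0,-2.8,0]],[1,[0.0425,0,-0.005],[0,-3.4,0]],[1,[0.05,0,-0.0052],[0,-4,0]],[1,[0.056,0,-0.0052],[0,-4.5,0]],[1,[0.062,0,-0.0052],[0,-5,0]]]}}

```text
clock: 9.1
tool_pos: [0.7027, -0.0821, 0.286]
ee_rot: [-3.11, -0.175, -0.314]
force: [0.3, -0.7, -0.3]
grip_width: 0.0
```

```bash
python3 look.py 8; python3 rail.py 8; python3 plan.py 1.14 .02 .4 10
```

```text
9.1 [-0.192  0.425  0.87   0.06   1.654  1.277] [ 0.7027 -0.0821  0.286 ] [ 0.3 -0.7 -0.3] e 78.5
[ 159  232  323   22 6410]
232 [ 86.1   1.3 291.3]
240 [ 83.3   1.5 293. ]
248 [ 80.2   1.5 291.7]
tcp [ 52.9   1.1 286. ]
e0 78.4 lip in tool mm [  7.6   1.1 -25.9]
1.16 78.9 ([5.8, 1.1, -0.3], [-0.0, -0.5, 0.2]) [ 0.709 -0.082  0.287]
1.18 79.4 ([11.6, 1.1, -0.5], [-0.0, -0.9, 0.2]) [ 0.714 -0.082  0.289]
1.2 79.8 ([17.4, 1.2, -0.6], [-0.0, -1.4, 0.2]) [ 0.72  -0.081  0.29 ]
1.22 80.3 ([23.2, 1.2, -0.6], [-0.0, -1.8, 0.2]) [ 0.726 -0.081  0.291]
1.24 80.7 ([29.0, 1.2, -0.4], [-0.0, -2.3, 0.2]) [ 0.731 -0.08   0.292]
1.26 81.2 ([34.8, 1.2, -0.2], [-0.0, -2.8, 0.2]) [ 0.737 -0.079  0.293]
1.28 81.7 ([40.6, 1.2, 0.2], [-0.0, -3.2, 0.2]) [ 0.743 -0.079  0.294]
1.3 82.1 ([46.4, 1.3, 0.7], [-0.0, -3.7, 0.2]) [ 0.748 -0.078  0.295]
1.32 82.6 ([52.2, 1.3, 1.4], [-0.0, -4.1, 0.2]) [ 0.754 -0.077  0.295]
1.34 83.0 ([57.9, 1.3, 2.1], [-0.0, -4.6, 0.2]) [ 0.76  -0.077  0.296]
```

View pics/l8.png

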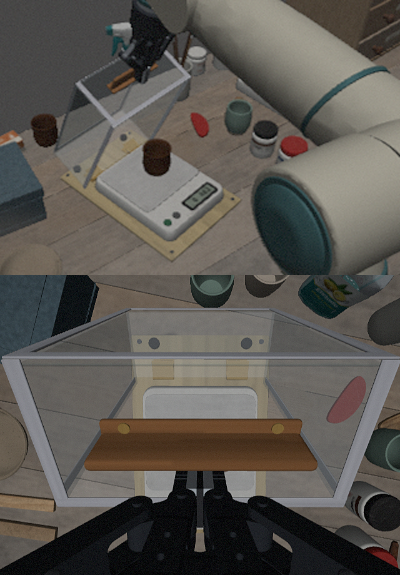

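>>> {"name": "send_rows", "arguments": {"rows": [[1,[0.005,0,-0.0003],[0,-0.4,0]],[1,[0.01,0,-0.0005],[0,-0.8,0]],[1,[0.014,0,-0.0006],[0,-1.1,0]],[1,[0.018,0,-0.0006],[0,-1.4,0]],[1,[0.022,0,-0.0006],[0,-1.7,0]],[1,[0.026,0,-0.0006],[0,-2,0]],[1,[0.03,0,-0.0004],[0,-2.3,0]],[1,[0.034,0,-0.0002],[0,-2.6,0]]]}}

```text
clock: 10.2
tool_pos: [0.7359, -0.0782, 0.2932]
ee_rot: [-3.119, -0.175, -0.244]
force: [0.3, -0.1, 0.4]
grip_width: 0.002
```

```bash
python3 look.py 9
```

```text
10.2 [-0.172  0.581  0.642  0.044  1.768  1.298] [ 0.7359 -0.0782  0.2932] [ 0.3 -0.1  0.4] e 81.1
```

View pics/l9.png

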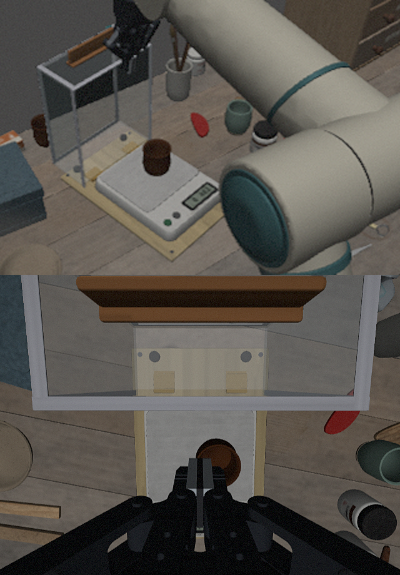

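Run:
```python
from h import *
s,p,R=cur()
for a in((0,.02,.29),(-.12,.072,.2)): print(st(*a),delta(p,R,st(*a),tool(90)))
```

```text
[ 0.64842233 -0.06891891  0.29      ] ([-85.4, -19.1, -10.5], [-0.0, -8.9, 0.2])
[ 0.52347383 -0.03029412  0.2       ] ([-217.8, -71.5, 59.8], [-0.0, -8.9, 0.2])
```

>>> {"name": "send_rows", "arguments": {"rows": [[1,[-0.02,-0.004,-0.002],[0,-1,0]],[1,[-0.05,-0.011,-0.006],[0,-3,0]],[1,[-0.085,-0.019,-0.01],[0,-5,0.2]],[1,[-0.118,-0.032,0.007],[0,-7,0.2]],[1,[-0.151,-0.045,0.025],[0,-8.9,0.2]],[1,[-0.185,-0.058,0.043],[0,-8.9,0.2]],[1,[-0.218,-0.0715,0.06],[0,-8.9,0.2]],[1,[-0.218,-0.0715,0.06],[0,-8.9,0.2]]]}}

```text
clock: 11.3
tool_pos: [0.5205, -0.0297, 0.1978]
ee_rot: [-3.136, -0.172, 0.006]
force: [1.4, 0.6, -0.5]
grip_width: 0.001
```

```bash
python3 look.py 10
cat > btn.py <<'E'
import sys
from h import *
W=np.load(f"wrist{sys.argv[1]}.npz"); f=W["frame"]; zm=W["z_map"]
h=cv2.cvtColor(f,cv2.COLOR_BGR2HSV); m=cv2.inRange(h,(45,70,30),(95,255,255))
n,l,s,c=cv2.connectedComponentsWithStats(m)
for i in range(1,n):
    if s[i,4]>150:
        w=ray(W,*c[i],.052); q=w-O; d=np.median(zm[l==i]); X=W["R"].T@(np.linalg.solve(W["camera_matrix"],[*c[i],1.])*d-W["t"])
        print(c[i].round(1),s[i],w.round(4),((q@U)*1000).round(1),((q@V)*1000).round(1),"depth pt",X.round(4))
E
python3 btn.py 10
```

```text
11.3 [-0.128  0.057  1.462  0.     1.626  1.334] [ 0.5205 -0.0297  0.1978] [ 1.4  0.6 -0.5] e 90.2
[319.4 174.9] [308 164  24  23 414] [ 0.5546 -0.026   0.052 ] -88.6 72.8 depth pt [ 0.5545 -0.0261  0.0512]
[453.7 430. ] [436 422  32  22 167] [ 0.3453 -0.1668  0.052 ] -312.0 -44.3 depth pt [ 0.3078 -0.1884  0.0089]
```

View pics/l10.png

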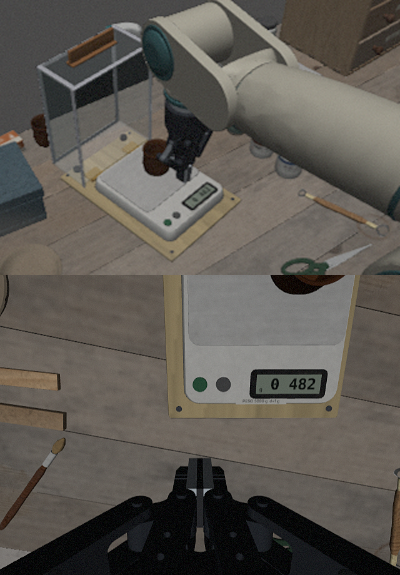

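Run:
```python
from h import *
s,p,R=cur()
print(delta(p,R,np.array([.5545,-.0255,.065]),tool(90)))
```

```text
([30.8, -1.7, 136.2], [0.0, -0.2, -0.0])
```

>>> {"name": "send_rows", "arguments": {"rows": [[1,[0.01,0,0.01],[0,0,0]],[1,[0.02,-0.001,0.03],[0,0,0]],[1,[0.031,-0.002,0.055],[0,0,0]],[1,[0.031,-0.002,0.08],[0,0,0]],[1,[0.031,-0.002,0.105],[0,0,0]],[1,[0.031,-0.002,0.122],[0,0,0]],[1,[0.031,-0.002,0.13],[0,0,0]],[1,[0.031,-0.002,0.13],[0,0,0]]]}}

```text
clock: 12.4
tool_pos: [0.554, -0.025, 0.0699]
ee_rot: [-3.137, -0.171, -0.001]
force: [0.0, -0.8, -0.3]
grip_width: -0.001
```

```bash
python3 look.py 11; python3 btn.py 11
python3 - <<'E'
from h import *
s,p,R=cur()
print(delta(p,R,np.array([.5545,-.0255,.052]),tool(90)))
S=cv2.imread("pics/l11.png")
W=np.load("wrist11.npz")["frame"]; a=np.load("scene11.npz")["frame"][200:260,300:380]
cv2.imwrite("pics/b11.png",np.vstack([cv2.resize(a,(640,480),interpolation=cv2.INTER_CUBIC)]))
cv2.imwrite("pics/w11.png",W)
E
```

```text
12.4 [-0.112  0.246  1.515  0.     1.379  1.35 ] [ 0.554  -0.025   0.0699] [ 0.  -0.8 -0.3] e 90.0
[324.2 286. ] [305 274  38  30 568] [ 0.5586 -0.0261  0.052 ] -84.6 72.4 depth pt [ 0.5581 -0.0261  0.051 ]
([0.1, 0.5, 19.0], [0.0, -0.1, -0.0])
```

View pics/w11.png

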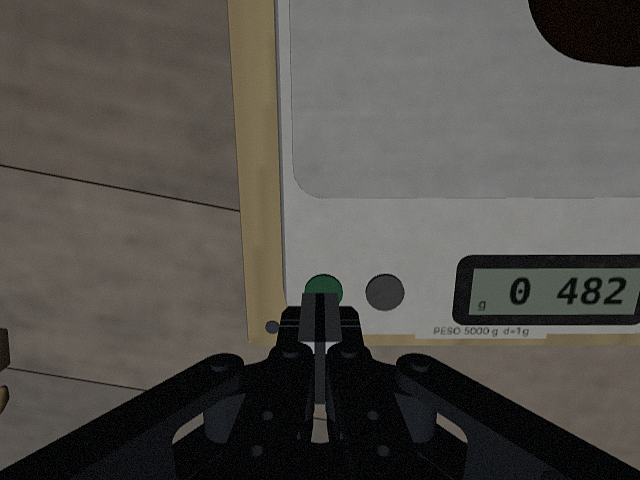

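View pics/l11.png

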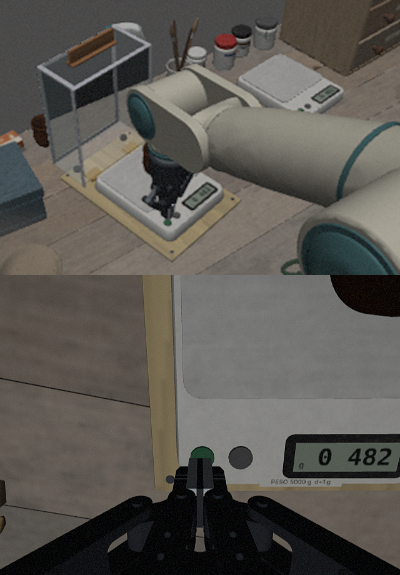

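>>> {"name": "send_rows", "arguments": {"rows": [[1,[0.0005,0,0.005],[0,0,0]],[1,[0.0005,0,0.01],[0,0,0]],[1,[0.0005,0,0.014],[0,0,0]],[1,[0.0005,0,0.016],[0,0,0]],[1,[0.0005,0,0.017],[0,0,0]],[1,[0.0005,0,0.018],[0,0,0]],[1,[0.0005,0,0.018],[0,0,0]]]}}

```text
clock: 13.38
tool_pos: [0.5542, -0.0249, 0.052]
ee_rot: [-3.137, -0.171, -0.001]
force: [0.2, 0.7, -0.1]
grip_width: -0.001
```

>>> {"name": "send_rows", "arguments": {"rows": [[1,[0,0,0.001],[0,0,0]],[1,[0,0,0.001],[0,0,0]]]}}

```text
clock: 13.62
tool_pos: [0.5543, -0.0249, 0.0514]
ee_rot: [3.137, 0.171, 0.002]
force: [-1.2, 0.2, 1.5]
grip_width: 0.002
```

>>> {"name": "send_rows", "arguments": {"rows": [[1,[0,0,0.001],[0,0,0]],[1,[0,0,0.001],[0,0,0]]]}}

```text
clock: 13.88
tool_pos: [0.5543, -0.0249, 0.0505]
ee_rot: [3.137, 0.171, 0.002]
force: [-1.6, 0.1, 4.8]
grip_width: -0.002
```

>>> {"name": "send_rows", "arguments": {"rows": [[1,[0,0,0.001],[0,0,0]],[1,[0,0,0.001],[0,0,0]]]}}

```text
clock: 14.12
tool_pos: [0.5544, -0.0249, 0.0503]
ee_rot: [3.137, 0.171, 0.002]
force: [-5.7, -0.1, 9.9]
grip_width: -0.003
```

>>> {"name": "send_rows", "arguments": {"rows": [[1,[0,0,0.001],[0,0,0]],[1,[0,0,0.001],[0,0,0]]]}}

```text
clock: 14.38
tool_pos: [0.5544, -0.0249, 0.0502]
ee_rot: [3.137, 0.171, 0.003]
force: [-8.2, 0.9, 16.4]
grip_width: -0.001
```

The tip has stalled at z = 50.2 mm with 16 N, so the button is at its stop. I'll release it straight up.

>>> {"name": "send_rows", "arguments": {"rows": [[1,[0,0,0],[0,0,0]],[1,[0,0,-0.004],[0,0,0]],[1,[0,0,-0.01],[0,0,0]],[1,[0,0,-0.02],[0,0,0]],[1,[-0.005,0,-0.045],[0,0,0]],[1,[-0.02,0,-0.08],[0,0,0]],[1,[-0.05,0,-0.12],[0,0,0]],[1,[-0.08,0,-0.15],[0,0,0]]]}}

```text
clock: 15.38
tool_pos: [0.474, -0.0337, 0.2001]
ee_rot: [3.137, 0.171, 0.004]
force: [0.5, 0.1, 0.4]
grip_width: 0.0
```

>>> {"name": "send_rows", "arguments": {"rows": [[1,[-0.01,0,-0.01],[0,0,0]],[1,[-0.01,0,-0.01],[0,0,0]],[1,[-0.01,0,-0.01],[0,0,0]],[1,[-0.01,0,-0.01],[0,0,0]]]}}

```text
clock: 15.88
tool_pos: [0.4646, -0.0345, 0.2065]
ee_rot: [-3.136, -0.171, 0.003]
force: [-0.6, -0.1, -0.5]
grip_width: -0.001
```

```bash
python3 look.py 12; python3 btn.py 12
python3 - <<'E'
from h import *
from bench import r
c=r.read_camera("top"); cv2.imwrite("pics/top12.png",c["frame"]); cv2.imwrite("pics/sc12.png",np.load("scene12.npz")["frame"])
a=np.load("scene0.npz")["frame"]; d=cv2.absdiff(c["frame"],np.load("top0.npz")["frame"]).max(2); d=cv2.medianBlur(d,3); cv2.imwrite("pics/d12.png",np.hstack([c["frame"][60:340,90:640][:, :550]]));
T=c; z=c["z_map"]
E
```

```text
15.875 [-0.154 -0.107  1.606  0.     1.644  1.308] [ 0.4646 -0.0345  0.2065] [-0.6 -0.1 -0.5] e 90.1
[322.3  89.2] [311  77  24  25 473] [ 0.5541 -0.0262  0.052 ] -89.1 72.7 depth pt [ 0.5542 -0.0262  0.0512]
[455.2 354.9] [413 335  79  55 839] [ 0.3575 -0.16    0.052 ] -299.1 -38.9 depth pt [ 0.3314 -0.1791  0.0097]
```

View pics/sc12.png

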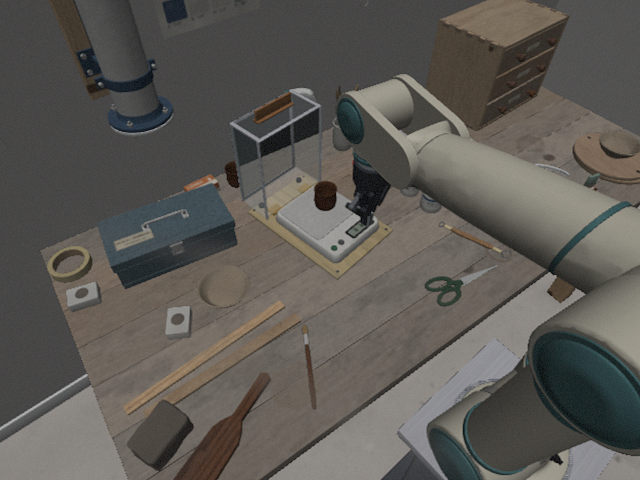

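View pics/top12.png

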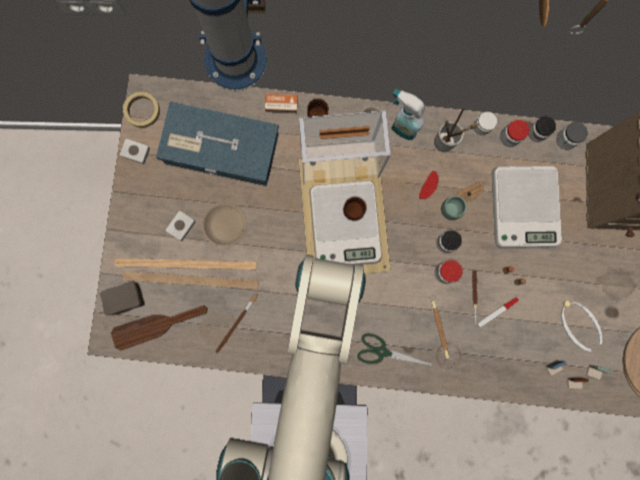

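View pics/l12.png

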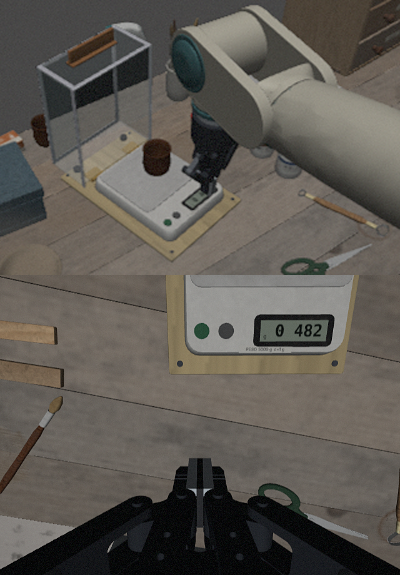

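```bash
python3 -c "
from bench import r
print(r.hand_in())"
```

```text
the job is handed in; nothing more can be done
None
```

I opened the hood and pressed the tare button, then handed the job in at about 16 s of the 48 s allowed.

- **Hood:** I lifted it by the rail with closed fingers, without gripping, and followed it slowly past its balance point. It fell the last part back by itself. The final pictures show it fully back and staying open with nothing touching it.
- **Tare button:** I pressed the green button nearer the left edge until the fingertip stopped moving. The tip had gone down about 1.8 mm, with 16 N on the tool, well over the 6 N needed. I then lifted straight off. The button measured about 51 mm high before and after the press, so I take it to have sprung back.
- **Rest of the table:** The cup is at the same place on the pan in the top view. By eye, nothing else in that view has moved. The fingertips stayed clear of the other button.

Two checks were not clean:

- **Display:** It read "0 482" both before and after the press, so it does not confirm the tare. My evidence that the button went fully down is the force and the travel.
- **Sideways force:** The tool also felt about 8 N sideways at the bottom of the press, which I take to be friction. The tip moved less than 1 mm sideways.

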